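# Unstack a dismantled telephone into its sorting trays

### The arm

A 6-joint arm with a two-finger parallel gripper is mounted at the origin on the work surface. World frame = base frame: x ahead of the robot, y to its left, z up, the work surface at z = 0. Lengths are in m, angles in degrees, forces in N, time in s.
With the tool pointing down it reaches from about 0.4 to 0.825 m from the base axis. Payload 7 kg.
Tool frame: the origin (TCP) lies midway between the tips of the shut fingers; the grasp point (between the pads) lies 19 mm behind it (ctrl.hold_point_z is the distance from the TCP to the grasp point, in m); z points along the fingers, y is the line along which they close (so a half turn about z gives the same grasp; the last joint's range is limited). The gripper opens to 88 mm and grips with 3 to 60 N. Pads are 19 mm wide; open, the fingers measure 130 mm over their backs; the gripper's body (78 mm by 193 mm) begins 47 mm behind the grasp point.
Start: joints at [88.585, 20.546, 0.682, 0, -70.136, -16.507], TCP at [0.208, 0.642, 0.227] pointing down, gripper open.
Joint ranges: [-176.03, 176.03], [-82.01, 121.73], [-58.28, 71.71], [-173.87, 95.51], [-174.79, -0.11], [-173.66, 173.66]. Speed limits (degrees/s): [136.94, 136.94, 172.46, 180, 180, 180].

### API

Orientations are given as [roll, pitch, yaw] about the fixed x, y, z axes, in that order (R = Rz(yaw) Ry(pitch) Rx(roll)).
In Python, from plant import ctrl gives the robot as it stands.
- The arm moves only by the tool apply_moves, never from a script. Its argument "deltas" is a list of rows, each an object with "fingers": the finger opening in mm, from 0 to 87.6; "delta_pos": the shift along the tool's x, y, z in mm, a list of three; "angular": the turn, a rotation vector about the tool's x, y, z in degrees, a list of three. A call has 1 to 10 rows; each row is the pose to reach, as a shift and turn from the pose commanded when the call began, along the tool's axes at that moment; what a row does not reach only later rows make up. A row lasts 1/10 s, in which the tool goes at most 50 mm and 8.59 degrees, less where a joint would pass 70% of its speed; a pose out of reach is approached as far as the arm can. A call with a gripper value outside its range is refused whole. The fingers move at their own pace and stop on an object; the grip force is fixed at half the most. Time passes only in rows, so rows that repeat a pose let the fingers close. It gives the time, the measured TCP pose, the force, the opening and the grip force at its end, in the units of the state.
- ctrl.get_obs(): the state, without advancing time (a new reading comes with each control period).
- ctrl.snapshot(name): name is "scene" or "top"; returns the picture (384x512x3 uint8, red, green, blue); there is no depth.
- ctrl.camera_params(name): a dict with "fx", "fy", "cx", "cy" (pixels), "dist_coeffs" ([k1, k2, p1, p2, k3] as OpenCV has them; the pictures are not rectified), "cam_to_world" (4x4, takes a point from camera to world coordinates). Camera axes: x right, y up, looking along -z (the intrinsics and any distortion apply to the point x, -y, -z); pixel columns grow to the right and rows downward; lengths in m; the calibration is good to about 2 mm. A picture is of the moment at which its call begins. camera_params takes no time and is no camera call.
- ctrl.close_job(): hands the job in; it is judged then, once.
The state is a dict: "clock": time; "joint_pos": joint angles; "qvel": joint speeds; "tau": joint torques, N m; "tool_pos": TCP position; "orientation": TCP orientation; "force": force on the tool from outside, world axes, zero at the start; "moment": the same for the moment, N m; "opening": finger opening in m; "gripper_force": force on a finger pad.
Only numpy, scipy, OpenCV 4.12 (cv2) and the standard library are available. Lean on these libraries where they do the work, as an engineer would, in place of code of your own. Each camera call takes 0.05 s, during which the arm holds its last target. There are 200 camera calls.

### The job

Take the pile of telephone parts apart from the top down and sort it, finishing each part before you take the next: the loudspeaker into the white tray, the orange battery pack into the green tray, the circuit board into the black tray, and last the red cover into the blue tray. Set each part down gently, without dropping it, so that it lies the right way up and flat on its tray's floor inside the rim, and let go of it. Leave the multimeter and the screwdriver where they are.

Things in the scene. Friction and masses are not known exactly. Their poses are not given: they have to be found in the camera images.
- speaker: round loudspeaker, dark steel can with a silver rim and a black cone on top, 34 mm diameter, 22 mm high (a 2 mm dust cap stands proud on top), about 70 g; top of the stack, standing on the battery pack. Origin: centre of its underside; z up; its x axis points any way.
- battery: orange battery pack with black ends, flat block 82 mm (x) by 42 mm (y) by 22 mm high, about 140 g; second from the top, lying loose on the circuit board's silver shield. Origin: centre of its underside; x along its length, z up.
- board: circuit board module: green board on a black plastic frame, 118 mm (x) by 50 mm (y); the sides are upright and flat up to 18 mm, and the silver shield (80 by 44 mm) and connectors on top reach 22 mm; about 100 g; third from the top, lying loose on the red cover. Origin: centre of its underside; x along its length, z up.
- cover: red plastic telephone cover with black slots near both ends, closed flat block 150 mm (x) by 62 mm (y) by 24 mm high, about 160 g; bottom of the stack, lying loose on the table. Origin: centre of its underside; x along its length, z up. The parts of the stack lie roughly in line: each is off-centre by up to 4 mm and turned by up to 0.1 rad on the one below.
- speaker_tray: fixed shallow white plastic sorting tray for the loudspeaker, 66 by 66 mm outside, 58 by 58 mm inside (walls 4 mm thick), floor 3 mm thick, rim top 8 mm above the table, so the loudspeaker has about 12 mm of play to each side in it. Origin: centre of its underside, on the table; x along its length, z up.
- battery_tray: fixed shallow green plastic sorting tray for the battery pack, 112 (x) by 72 (y) mm outside, 104 by 64 mm inside (walls 4 mm thick), floor 3 mm thick, rim top 8 mm above the table, so the battery pack has about 11 mm of play to each side in it. Origin: centre of its underside, on the table; x along its length, z up.
- board_tray: fixed shallow black plastic sorting tray for the circuit board, 148 (x) by 80 (y) mm outside, 140 by 72 mm inside (walls 4 mm thick), floor 3 mm thick, rim top 8 mm above the table, so the circuit board has about 11 mm of play to each side in it. Origin: centre of its underside, on the table; x along its length, z up.
- cover_tray: fixed shallow blue plastic sorting tray for the cover, 180 (x) by 92 (y) mm outside, 172 by 84 mm inside (walls 4 mm thick), floor 3 mm thick, rim top 8 mm above the table, so the cover has about 11 mm of play to each side in it. Origin: centre of its underside, on the table; x along its length, z up.
- multimeter: bystander: red hand-held multimeter with black face and grey dial, 150 by 74 by 42 mm, loose on the table beyond the work; not to be moved. Origin: centre of its underside; x along its length.
- screwdriver: bystander: screwdriver with orange handle, about 200 mm long, lying loose on the table beyond the work; not to be moved. Origin: on its underside; x along its length, towards the tip.
Mind the look-alikes: they are no part of the job. There is more than one size of the battery; the job needs the largest.

How it is judged:
By the outcome, as a careful person would: the job done as asked, in the order asked, and still so for the second after the job is handed in, with the robot touching nothing.
It also fails if it takes over 128 s, if anything falls off the work surface, if the arm or the gripper's body presses on something with over 40 N, if the wrist force passes 120 N, or if a joint passes its speed limit or range.

## Working session

There is one attempt and no reset: what is moved stays moved. The work goes in short steps, Python scripts to look and compute and a tool call to move; the robot and the scene stay as the last step left them, time stands still between calls to the robot, and variables do not carry over. Pictures are saved under pics/ and viewed, at most 14 in all, crops included, and the job is handed in when it is done.

Besides the shell and the picture viewer there is one more tool, called after "Emit:" as name(argument=value, ...), one argument or row to a line, values as JSON. apply_moves: Moves the arm, as the interface text tells. Its arguments: {"type":"object","properties":{"deltas":{"type":"array"}},"required":["deltas"]}

```bash
mkdir -p pics
python3 - <<'E'
from plant import ctrl
import cv2,numpy as np
for n in("scene","top"):
    im=ctrl.snapshot(n); cv2.imwrite(f"pics/{n}0.png",cv2.resize(im[:,:,::-1],None,fx=1.5,fy=1.5,interpolation=cv2.INTER_CUBIC)); np.save(n+".npy",im)
    p=ctrl.camera_params(n); print({k:np.round(v,4).tolist() for k,v in p.items()})
print(ctrl.get_obs(), ctrl.hold_point_z)
E
```

```text
{'fx': 415.5699, 'fy': 415.5699, 'cx': 261.412, 'cy': 191.4028, 'dist_coeffs': [-0.1078, 0.0, 0.0, 0.0, 0.0], 'cam_to_world': [[0.8026, -0.3424, 0.4884, 1.0529], [0.5964, 0.4672, -0.6527, -0.6431], [-0.0047, 0.8152, 0.5792, 0.649], [0.0, 0.0, 0.0, 1.0]]}
{'fx': 351.5524, 'fy': 351.5524, 'cx': 255.6699, 'cy': 191.0462, 'dist_coeffs': [-0.0521, 0.0, 0.0, 0.0, 0.0], 'cam_to_world': [[-0.0067, 0.9914, -0.1305, 0.4713], [-0.9996, -0.0031, 0.028, 0.0038], [0.0274, 0.1306, 0.9911, 0.9277], [0.0, 0.0, 0.0, 1.0]]}
{'clock': 0.1, 'joint_pos': array([ 8.85866033e+01,  2.05860548e+01,  6.37029723e-01, -1.79416754e-02,
       -7.01369036e+01, -1.65054024e+01]), 'qvel': array([ 0.00277126, -0.06448031,  0.25850806,  0.14558257, -0.04552057,
       -0.06370923]), 'tau': array([-1.63155983e-03, -5.84160447e+01,  2.93749970e+01,  7.01568067e+00,
        1.01555811e-02, -5.74494743e-05]), 'tool_pos': array([0.20758242, 0.64180087, 0.22571501]), 'orientation': array([ 1.79912820e+02, -8.24294589e-03, -1.79249016e+01]), 'force': array([-0.10687023, -0.76866441,  0.03326234]), 'moment': array([-0.01089547,  0.01013846, -0.0301122 ]), 'gripper_force': 0.0, 'opening': 0.08739767744105226} 0.0188
```

View pics/top0.png

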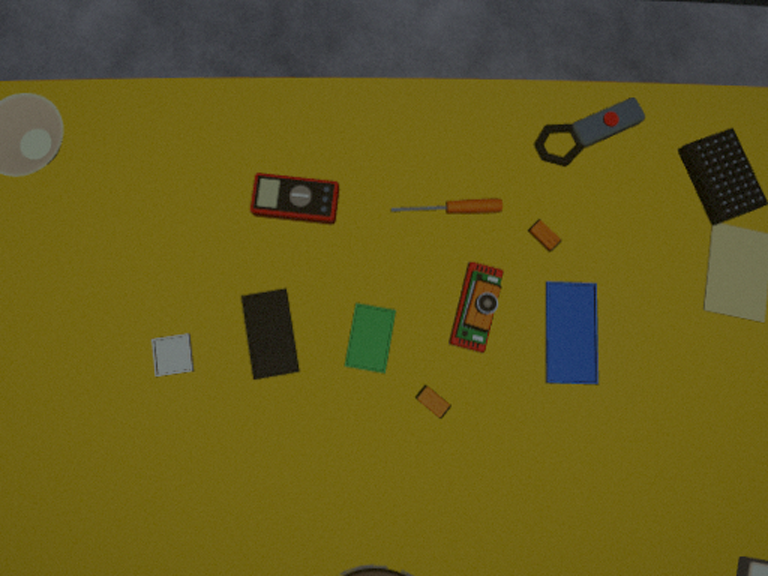

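View pics/scene0.png

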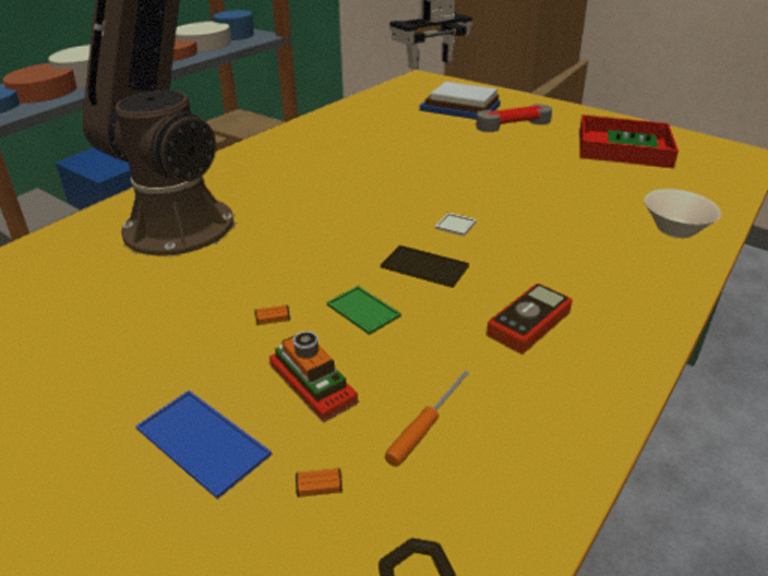

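Stack at top-view (478,307) of the 1.5× picture, with the speaker at (486,303) on the largest battery at (484,305). Loose look-alike batteries at (545,236) and (433,401) are smaller and not in the pile. Trays: white (172,355), black (270,333), green (370,338), blue (571,333). Multimeter (295,198), screwdriver (447,208).

```bash
cat > h.py <<'E'
from plant import ctrl
import cv2,numpy as np
from scipy.spatial.transform import Rotation as R
def cam(n):
    p=ctrl.camera_params(n); K=np.array([[p['fx'],0,p['cx']],[0,p['fy'],p['cy']],[0,0,1]]); return K,np.array(p['dist_coeffs'],float),np.array(p['cam_to_world'])
def unproj(n,uv,z):
    K,d,T=cam(n); q=cv2.undistortPoints(np.array(uv,float).reshape(-1,1,2),K,d)[:,0]
    v=np.c_[q[:,0],-q[:,1],-np.ones(len(q))]@T[:3,:3].T; o=T[:3,3]
    return o+v*((z-o[2])/v[:,2])[:,None]
def proj(n,P):
    K,d,T=cam(n); c=(np.array(P,float).reshape(-1,3)-T[:3,3])@T[:3,:3]
    return cv2.projectPoints(c*[1,-1,-1],np.zeros(3),np.zeros(3),K,d)[0][:,0]
def rect(mask,n,z):
    c=max(cv2.findContours(mask.astype(np.uint8),0,1)[0],key=cv2.contourArea)
    P=unproj(n,c[:,0],z)[:,:2]; (x,y),(w,h),a=cv2.minAreaRect((P*1000).astype(np.float32))
    if w<h: w,h,a=h,w,a+90
    return x/1000,y/1000,w+2.6,h+2.6,(a+90)%180-90
def delta(pos,yaw=None):
    "tool shift (mm) and turn (deg) from measured pose to TCP at pos, pointing down with yaw"
    o=ctrl.get_obs(); A=R.from_euler('xyz',o['orientation'],degrees=True)
    d=A.inv().apply(np.array(pos)-o['tool_pos'])*1000
    r=None
    if yaw is not None:
        c=[(A.inv()*R.from_euler('xyz',[180,0,yaw+k],degrees=True)).as_rotvec(degrees=True) for k in(0,180)]
        r=[np.round(x,1).tolist() for x in c]
    return np.round(d,1).tolist(),r
E
python3 - <<'E'
from h import *
im=np.load('top.npy'); hsv=cv2.cvtColor(im,cv2.COLOR_RGB2HSV)
def win(x0,x1,y0,y1):
    m=np.zeros(im.shape[:2],bool); m[int(y0/1.5):int(y1/1.5),int(x0/1.5):int(x1/1.5)]=1; return m
bg=np.median(im[230:260,80:200].reshape(-1,3),0); print(bg)
lab=cv2.cvtColor(im,cv2.COLOR_RGB2LAB).astype(float); lb=np.median(lab[230:260,80:200].reshape(-1,3),0)
fg=cv2.medianBlur((np.linalg.norm(lab-lb,axis=2)>30).astype(np.uint8),3)>0
out=cv2.resize(im[:,:,::-1],None,fx=4,fy=4,interpolation=cv2.INTER_CUBIC)
for nm,w,z in[('white',(140,205,320,390),.008),('black',(230,310,275,390),.008),('green',(335,405,295,380),.008),('blue',(535,610,270,395),.008),('stack',(440,512,255,360),.012),('b1',(520,570,210,260),.02),('b2',(405,460,375,425),.02)]:
    print(nm,np.round(rect(fg&win(*w),'top',z),3))
print('spk',unproj('top',np.array([[486,303]])/1.5-.17,.088))
T=ctrl.camera_params('scene')
sc=np.load('scene.npy')
a=cv2.resize(im[165:240,290:345][:,:,::-1],None,fx=6,fy=6,interpolation=cv2.INTER_CUBIC)
b=cv2.resize(sc[0:60,240:330][:,:,::-1],None,fx=5,fy=5,interpolation=cv2.INTER_CUBIC)
c=np.zeros((450,790,3),np.uint8); c[:450,:330]=a; c[:300,335:785]=b; cv2.imwrite('pics/crop1.png',c)
E
```

```text
[115. 102.  21.]
white [  0.476   0.344  69.977  67.838 -81.592]
black [  0.512   0.176 150.001  83.224   9.551]
green [ 5.04000e-01  3.00000e-03  1.12022e+02  7.47270e+01 -1.02800e+01]
blue [  0.511  -0.355 183.343  95.316  -2.586]
stack [  0.557  -0.185 154.547  71.013 -15.019]
b1 [ 0.682 -0.308 57.255 32.371 43.544]
b2 [  0.411  -0.083  29.586   8.446 -40.991]
spk [[ 0.55502417 -0.18460525  0.088     ]]
```

View pics/crop1.png

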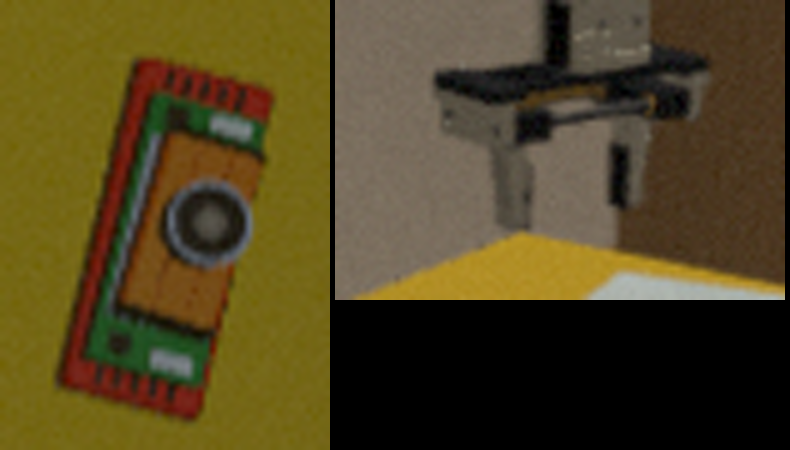

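Crop 1 confirms the pile: red cover, green board, the large orange battery and the speaker (crop ≈(208,223)). The finger pads reach nearly to the tips. The tray sizes agree with those given, so I'll move now.

```bash
python3 -c "
from h import *
print(delta([.555,-.1857,.150],-15))"
```

```text
([585.2, 680.3, 76.8], [[0.1, -0.0, -2.9], [-0.0, -0.1, 177.1]])
```

Emit:
apply_moves(
  deltas=[
    {"fingers": 87, "delta_pos": [15, 17, 2], "angular": [0, 0, -1]},
    {"fingers": 87, "delta_pos": [40, 46, 5], "angular": [0, 0, -2]},
    {"fingers": 87, "delta_pos": [70, 81, 9], "angular": [0, 0, -2.9]},
    {"fingers": 87, "delta_pos": [100, 116, 13], "angular": [0, 0, -2.9]},
    {"fingers": 87, "delta_pos": [130, 151, 17], "angular": [0, 0, -2.9]},
    {"fingers": 87, "delta_pos": [160, 186, 21], "angular": [0, 0, -2.9]},
    {"fingers": 87, "delta_pos": [190, 221, 25], "angular": [0, 0, -2.9]},
    {"fingers": 87, "delta_pos": [220, 256, 29], "angular": [0, 0, -2.9]},
    {"fingers": 87, "delta_pos": [250, 291, 33], "angular": [0, 0, -2.9]},
    {"fingers": 87, "delta_pos": [280, 326, 37], "angular": [0, 0, -2.9]},
  ],
)

```text
clock: 1.1
tool_pos: [0.374, 0.244, 0.1894]
orientation: [-180.0, 0.0, -15.0]
force: [1.1, -0.9, 0.2]
opening: 0.0871
gripper_force: 0.0
```

Emit:
apply_moves(
  deltas=[
    {"fingers": 87, "delta_pos": [30, 35, 4], "angular": [0, 0, 0]},
    {"fingers": 87, "delta_pos": [60, 70, 8], "angular": [0, 0, 0]},
    {"fingers": 87, "delta_pos": [90, 105, 12], "angular": [0, 0, 0]},
    {"fingers": 87, "delta_pos": [120, 140, 16], "angular": [0, 0, 0]},
    {"fingers": 87, "delta_pos": [150, 175, 20], "angular": [0, 0, 0]},
    {"fingers": 87, "delta_pos": [180, 210, 24], "angular": [0, 0, 0]},
    {"fingers": 87, "delta_pos": [210, 245, 28], "angular": [0, 0, 0]},
    {"fingers": 87, "delta_pos": [240, 280, 32], "angular": [0, 0, 0]},
    {"fingers": 87, "delta_pos": [270, 315, 36], "angular": [0, 0, 0]},
    {"fingers": 87, "delta_pos": [290, 340, 40], "angular": [0, 0, 0]},
  ],
)

```text
clock: 2.1
tool_pos: [0.5664, -0.1603, 0.1488]
orientation: [180.0, 0.0, -15.1]
force: [0.3, 0.3, -0.4]
opening: 0.0868
gripper_force: 0.0
```

```bash
python3 -c "
from h import *
print(ctrl.get_obs()['clock'],delta([.555,-.1857,.075],-15))"
```

```text
2.1 ([-4.3, 27.5, 73.8], [[0.0, 0.0, -0.1], [0.1, -0.0, 179.9]])
```

Emit:
apply_moves(
  deltas=[
    {"fingers": 87, "delta_pos": [-4.3, 14, 0], "angular": [0, 0, 0]},
    {"fingers": 87, "delta_pos": [-4.3, 27.5, 5], "angular": [0, 0, 0]},
    {"fingers": 87, "delta_pos": [-4.3, 27.5, 20], "angular": [0, 0, 0]},
    {"fingers": 87, "delta_pos": [-4.3, 27.5, 38], "angular": [0, 0, 0]},
    {"fingers": 87, "delta_pos": [-4.3, 27.5, 55], "angular": [0, 0, 0]},
    {"fingers": 87, "delta_pos": [-4.3, 27.5, 67], "angular": [0, 0, 0]},
    {"fingers": 87, "delta_pos": [-4.3, 27.5, 73], "angular": [0, 0, 0]},
    {"fingers": 60, "delta_pos": [-4.3, 27.5, 73.8], "angular": [0, 0, 0]},
    {"fingers": 45, "delta_pos": [-4.3, 27.5, 73.8], "angular": [0, 0, 0]},
    {"fingers": 40, "delta_pos": [-4.3, 27.5, 73.8], "angular": [0, 0, 0]},
  ],
)

```text
clock: 3.1
tool_pos: [0.555, -0.1831, 0.0765]
orientation: [-180.0, -0.1, -15.0]
force: [-0.3, -0.8, -0.1]
opening: 0.0682
gripper_force: 0.0
```

```bash
cat > look.py <<'E'
import sys
from h import *
# look.py name  out  x y z [half px scale]
n,out,x,y,z=sys.argv[1],sys.argv[2],*map(float,sys.argv[3:6]); s=int(sys.argv[6]) if len(sys.argv)>6 else 50
im=ctrl.snapshot(n); np.save(n+'.npy',im); u,v=proj(n,[x,y,z])[0].astype(int); u0,v0=max(u-s,0),max(v-s,0)
k=560//(2*s); cv2.imwrite('pics/'+out,cv2.resize(im[v0:v0+2*s,u0:u0+2*s,::-1],None,fx=k,fy=k,interpolation=cv2.INTER_CUBIC)); print('crop origin',u0,v0,'scale',k)
E
python3 look.py scene g1.png .555 -.186 .08 50
```

```text
crop origin 152 179 scale 5
```

View pics/g1.png

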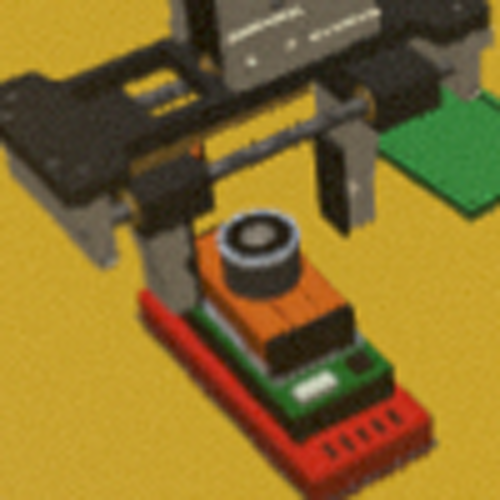

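```bash
python3 -c "
from h import *
print(unproj('scene',[[152+260.5/5-.5,179+236/5-.5]],.088), ctrl.get_obs()['tool_pos'])
print(proj('scene',ctrl.get_obs()['tool_pos']),[152+260/5-.5,179+268/5-.5])"
```

```text
[[ 0.55619225 -0.18217013  0.088     ]] [ 0.55500755 -0.18309636  0.07653021]
[[203.36278092 229.87345509]] [203.5, 232.1]
```

Emit:
apply_moves(
  deltas=[
    {"fingers": 30, "delta_pos": [0, 0, 0], "angular": [0, 0, 0]},
    {"fingers": 20, "delta_pos": [0, 0, 0], "angular": [0, 0, 0]},
    {"fingers": 20, "delta_pos": [0, 0, 0], "angular": [0, 0, 0]},
    {"fingers": 20, "delta_pos": [0, 0, 0], "angular": [0, 0, 0]},
    {"fingers": 20, "delta_pos": [0, 0, 0], "angular": [0, 0, 0]},
    {"fingers": 20, "delta_pos": [0, 0, 0], "angular": [0, 0, 0]},
    {"fingers": 20, "delta_pos": [0, 0, 0], "angular": [0, 0, 0]},
  ],
)

```text
clock: 3.85
tool_pos: [0.5545, -0.1832, 0.0759]
orientation: [180.0, -0.0, -15.0]
force: [-0.8, 0.4, 1.8]
opening: 0.033
gripper_force: 30.0
```

```bash
python3 -c "
from h import *
o=ctrl.get_obs();print(o['tool_pos'],o['opening'],o['gripper_force'],delta([.476,.344,.13],-6))"
```

```text
[ 0.55453419 -0.1831646   0.07587628] 0.03298896704963424 30.000308454036713 ([-212.5, -488.8, -54.2], [[0.0, -0.0, -9.0], [-0.0, -0.0, 171.0]])
```

Emit:
apply_moves(
  deltas=[
    {"fingers": 20, "delta_pos": [0, 0, -8], "angular": [0, 0, 0]},
    {"fingers": 20, "delta_pos": [0, 0, -25], "angular": [0, 0, 0]},
    {"fingers": 20, "delta_pos": [0, 0, -42], "angular": [0, 0, 0]},
    {"fingers": 20, "delta_pos": [-4, -10, -54], "angular": [0, 0, 0]},
    {"fingers": 20, "delta_pos": [-14, -32, -54], "angular": [0, 0, 0]},
    {"fingers": 20, "delta_pos": [-28, -64, -54], "angular": [0, 0, 0]},
    {"fingers": 20, "delta_pos": [-43, -99, -54], "angular": [0, 0, 0]},
    {"fingers": 20, "delta_pos": [-58, -134, -54], "angular": [0, 0, 0]},
    {"fingers": 20, "delta_pos": [-73, -169, -54], "angular": [0, 0, 0]},
    {"fingers": 20, "delta_pos": [-88, -204, -54], "angular": [0, 0, 0]},
  ],
)

```text
clock: 4.85
tool_pos: [0.5217, 0.0386, 0.1302]
orientation: [-180.0, -0.0, -15.0]
force: [1.0, 0.3, 0.4]
opening: 0.0329
gripper_force: 30.0
```

Emit:
apply_moves(
  deltas=[
    {"fingers": 20, "delta_pos": [-15, -35, 0], "angular": [0, 0, 0]},
    {"fingers": 20, "delta_pos": [-30, -70, 0], "angular": [0, 0, 0]},
    {"fingers": 20, "delta_pos": [-45, -105, 0], "angular": [0, 0, 0]},
    {"fingers": 20, "delta_pos": [-60, -140, 0], "angular": [0, 0, 0]},
    {"fingers": 20, "delta_pos": [-75, -175, 0], "angular": [0, 0, 0]},
    {"fingers": 20, "delta_pos": [-90, -210, 0], "angular": [0, 0, 0]},
    {"fingers": 20, "delta_pos": [-105, -242, 0], "angular": [0, 0, 0]},
    {"fingers": 20, "delta_pos": [-116, -266, 0], "angular": [0, 0, 0]},
    {"fingers": 20, "delta_pos": [-122, -280, 0], "angular": [0, 0, 0]},
    {"fingers": 20, "delta_pos": [-124, -285, 0], "angular": [0, 0, 0]},
  ],
)

```text
clock: 5.85
tool_pos: [0.4759, 0.3455, 0.1298]
orientation: [180.0, 0.0, -14.9]
force: [0.2, 0.2, -1.1]
opening: 0.0327
gripper_force: 30.0
```

```bash
python3 -c "
from h import *
o=ctrl.get_obs();print(o['tool_pos'],o['opening'],o['gripper_force'],o['force'],delta([.476,.344,.0115],-15))"
python3 look.py scene g2.png .476 .344 .06 56
```

```text
[0.47586215 0.34554586 0.12980676] 0.03271684044167622 29.999924898147583 [ 0.1764866   0.22642293 -1.13283059] ([0.5, 1.5, 118.3], [[0.0, 0.0, 0.1], [-0.0, 0.0, -179.9]])
crop origin 247 77 scale 5
```

View pics/g2.png

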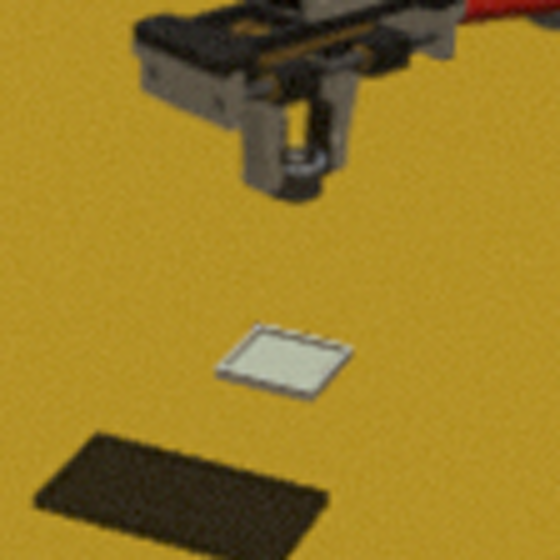

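The speaker hangs upright between the pads (crop (302,180)), with the white tray below at (287,360). I'll lower it slowly.

Emit:
apply_moves(
  deltas=[
    {"fingers": 20, "delta_pos": [0.5, 1.5, 10], "angular": [0, 0, 0]},
    {"fingers": 20, "delta_pos": [0.5, 1.5, 30], "angular": [0, 0, 0]},
    {"fingers": 20, "delta_pos": [0.5, 1.5, 55], "angular": [0, 0, 0]},
    {"fingers": 20, "delta_pos": [0.5, 1.5, 78], "angular": [0, 0, 0]},
    {"fingers": 20, "delta_pos": [0.5, 1.5, 95], "angular": [0, 0, 0]},
    {"fingers": 20, "delta_pos": [0.5, 1.5, 105], "angular": [0, 0, 0]},
    {"fingers": 20, "delta_pos": [0.5, 1.5, 110], "angular": [0, 0, 0]},
    {"fingers": 20, "delta_pos": [0.5, 1.5, 113], "angular": [0, 0, 0]},
    {"fingers": 20, "delta_pos": [0.5, 1.5, 115], "angular": [0, 0, 0]},
    {"fingers": 20, "delta_pos": [0.5, 1.5, 116], "angular": [0, 0, 0]},
  ],
)

```text
clock: 6.9
tool_pos: [0.4769, 0.3428, 0.0143]
orientation: [-179.9, -0.0, -15.0]
force: [0.9, 0.8, -1.5]
opening: 0.033
gripper_force: 30.0
```

Emit:
apply_moves(
  deltas=[
    {"fingers": 20, "delta_pos": [0, 0, 1], "angular": [0, 0, 0]},
    {"fingers": 20, "delta_pos": [0, 0, 1], "angular": [0, 0, 0]},
    {"fingers": 20, "delta_pos": [0, 0, 1], "angular": [0, 0, 0]},
  ],
)

```text
clock: 7.2
tool_pos: [0.4766, 0.3427, 0.013]
orientation: [-180.0, -0.0, -15.0]
force: [-0.1, -0.8, -0.8]
opening: 0.0329
gripper_force: 30.0
```

Emit:
apply_moves(
  deltas=[
    {"fingers": 20, "delta_pos": [0, 0, 1], "angular": [0, 0, 0]},
    {"fingers": 20, "delta_pos": [0, 0, 1], "angular": [0, 0, 0]},
    {"fingers": 20, "delta_pos": [0, 0, 1], "angular": [0, 0, 0]},
  ],
)

```text
clock: 7.5
tool_pos: [0.4766, 0.3425, 0.0118]
orientation: [180.0, -0.0, -15.0]
force: [-0.2, -0.8, -0.8]
opening: 0.0329
gripper_force: 30.0
```

Emit:
apply_moves(
  deltas=[
    {"fingers": 20, "delta_pos": [0, 0, 0.6], "angular": [0, 0, 0]},
    {"fingers": 20, "delta_pos": [0, 0, 0.6], "angular": [0, 0, 0]},
    {"fingers": 20, "delta_pos": [0, 0, 0.6], "angular": [0, 0, 0]},
  ],
)

```text
clock: 7.8
tool_pos: [0.4766, 0.3425, 0.0111]
orientation: [180.0, 0.0, -15.0]
force: [-0.8, 0.3, -1.5]
opening: 0.033
gripper_force: 30.0
```

Emit:
apply_moves(
  deltas=[
    {"fingers": 20, "delta_pos": [0, 0, 0.6], "angular": [0, 0, 0]},
    {"fingers": 20, "delta_pos": [0, 0, 0.6], "angular": [0, 0, 0]},
    {"fingers": 20, "delta_pos": [0, 0, 0.6], "angular": [0, 0, 0]},
  ],
)

```text
clock: 8.1
tool_pos: [0.4766, 0.3426, 0.0108]
orientation: [-180.0, -0.0, -15.0]
force: [-2.7, 0.3, 4.5]
opening: 0.0332
gripper_force: 30.0
```

Emit:
apply_moves(
  deltas=[
    {"fingers": 20, "delta_pos": [0, 0, 0.5], "angular": [0, 0, 0]},
    {"fingers": 20, "delta_pos": [0, 0, 0.5], "angular": [0, 0, 0]},
    {"fingers": 20, "delta_pos": [0, 0, 0.5], "angular": [0, 0, 0]},
  ],
)

```text
clock: 8.4
tool_pos: [0.4767, 0.3426, 0.0108]
orientation: [-180.0, -0.0, -15.0]
force: [-3.1, -1.5, 8.5]
opening: 0.033
gripper_force: 30.0
```

Contact came at the predicted height. Releasing.

Emit:
apply_moves(
  deltas=[
    {"fingers": 45, "delta_pos": [0, 0, -0.7], "angular": [0, 0, 0]},
    {"fingers": 60, "delta_pos": [0, 0, -0.7], "angular": [0, 0, 0]},
    {"fingers": 60, "delta_pos": [0, 0, -0.7], "angular": [0, 0, 0]},
    {"fingers": 60, "delta_pos": [0, 0, -0.7], "angular": [0, 0, 0]},
    {"fingers": 80, "delta_pos": [0, 0, -10], "angular": [0, 0, 0]},
    {"fingers": 87, "delta_pos": [0, 0, -30], "angular": [0, 0, 0]},
    {"fingers": 87, "delta_pos": [0, 0, -60], "angular": [0, 0, 0]},
    {"fingers": 87, "delta_pos": [0, 0, -90], "angular": [0, 0, 0]},
    {"fingers": 87, "delta_pos": [0, 0, -110], "angular": [0, 0, 0]},
    {"fingers": 87, "delta_pos": [0, 0, -115], "angular": [0, 0, 0]},
  ],
)

```text
clock: 9.4
tool_pos: [0.4777, 0.3437, 0.1286]
orientation: [-179.7, -0.1, -15.0]
force: [0.0, -1.0, 0.2]
opening: 0.0866
gripper_force: 0.0
```

```bash
python3 look.py scene s3.png .476 .344 .0 56
python3 - <<'E'
from h import *
im=ctrl.snapshot('top'); np.save('top.npy',im)
cv2.imwrite('pics/t3.png',cv2.resize(im[165:240,280:350][:,:,::-1],None,fx=8,fy=8,interpolation=cv2.INTER_CUBIC))
lab=cv2.cvtColor(im,cv2.COLOR_RGB2HSV)
w=np.zeros(im.shape[:2],bool); w[165:240,290:345]=1
h=lab[:,:,0]; s=lab[:,:,1]
m=w&(h>=8)&(h<=17)&(s>120)
m=cv2.morphologyEx(m.astype(np.uint8),cv2.MORPH_OPEN,np.ones((3,3)))
print(m.sum(),rect(m,'top',.068))
E
```

```text
crop origin 246 94 scale 5
420 (0.555775146484375, -0.18332905578613282, 76.85025177001953, 44.15786895751953, -15.944610595703125)
```

View pics/s3.png

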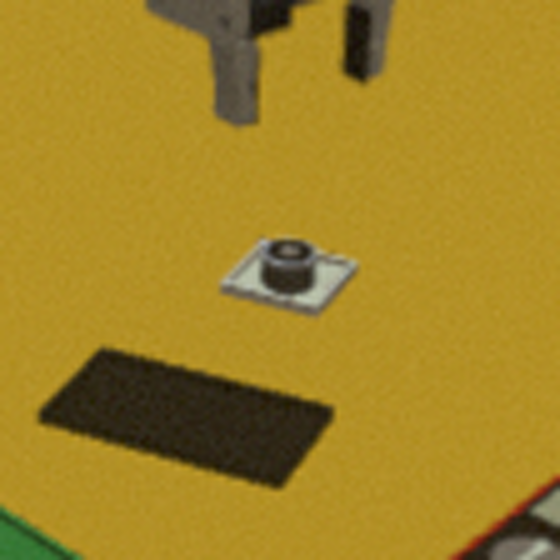

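View pics/t3.png

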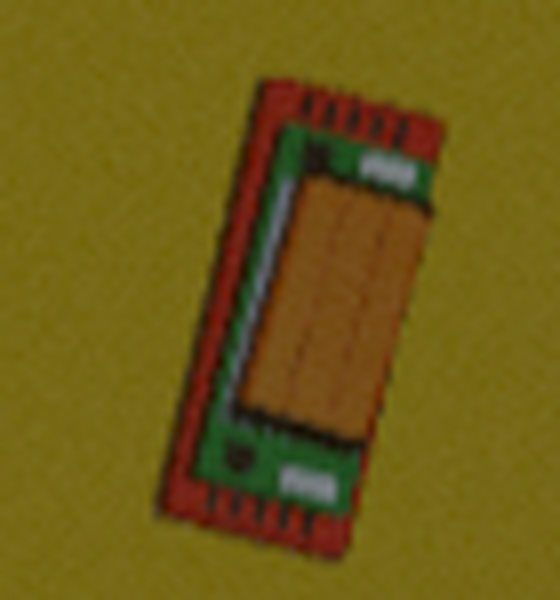

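The speaker stands flat in the white tray (crop (288,265)). The battery's outline is clear at (335,310) in the top crop, and the fit of 77×44 mm excluding the black ends is right.

```bash
python3 -c "
from h import *
print(delta([.5558,-.1835,.11],-16))"
```

```text
([212.7, 488.0, 15.4], [[-0.1, -0.0, 1.0], [0.1, -0.2, -179.0]])
```

Emit:
apply_moves(
  deltas=[
    {"fingers": 87, "delta_pos": [5, 11, 0], "angular": [0, 0, 1]},
    {"fingers": 87, "delta_pos": [15, 34, 0], "angular": [0, 0, 1]},
    {"fingers": 87, "delta_pos": [30, 69, 0], "angular": [0, 0, 1]},
    {"fingers": 87, "delta_pos": [46, 106, 0], "angular": [0, 0, 1]},
    {"fingers": 87, "delta_pos": [62, 143, 0], "angular": [0, 0, 1]},
    {"fingers": 87, "delta_pos": [78, 180, 0], "angular": [0, 0, 1]},
    {"fingers": 87, "delta_pos": [94, 217, 0], "angular": [0, 0, 1]},
    {"fingers": 87, "delta_pos": [110, 254, 0], "angular": [0, 0, 1]},
    {"fingers": 87, "delta_pos": [126, 291, 0], "angular": [0, 0, 1]},
    {"fingers": 87, "delta_pos": [142, 328, 0], "angular": [0, 0, 1]},
  ],
)

```text
clock: 10.5
tool_pos: [0.5275, -0.0134, 0.1238]
orientation: [179.9, 0.1, -16.1]
force: [1.9, 1.3, -0.5]
opening: 0.0873
gripper_force: 0.0
```

Emit:
apply_moves(
  deltas=[
    {"fingers": 87, "delta_pos": [14, 36, 0], "angular": [0, 0, 0]},
    {"fingers": 87, "delta_pos": [28, 70, 5], "angular": [0, 0, 0]},
    {"fingers": 87, "delta_pos": [42, 104, 10], "angular": [0, 0, 0]},
    {"fingers": 87, "delta_pos": [55, 134, 12], "angular": [0, 0, 0]},
    {"fingers": 87, "delta_pos": [64, 153, 14], "angular": [0, 0, 0]},
    {"fingers": 87, "delta_pos": [68, 160, 15], "angular": [0, 0, 0]},
    {"fingers": 87, "delta_pos": [68, 161, 15], "angular": [0, 0, 0]},
  ],
)

```text
clock: 11.2
tool_pos: [0.5486, -0.1855, 0.1087]
orientation: [180.0, 0.1, -16.2]
force: [-0.7, -0.3, 0.4]
opening: 0.0871
gripper_force: 0.0
```

```bash
python3 -c "
from h import *
print(delta([.5558,-.1835,.054],-16))"
```

```text
([6.5, -4.0, 54.7], [[0.0, 0.1, -0.2], [0.2, -0.0, 179.8]])
```

Emit:
apply_moves(
  deltas=[
    {"fingers": 87, "delta_pos": [4, -2, 5], "angular": [0, 0, 0]},
    {"fingers": 87, "delta_pos": [6.5, -3, 15], "angular": [0, 0, 0]},
    {"fingers": 87, "delta_pos": [6.5, -3, 30], "angular": [0, 0, 0]},
    {"fingers": 75, "delta_pos": [6.5, -3, 43], "angular": [0, 0, 0]},
    {"fingers": 65, "delta_pos": [6.5, -3, 51], "angular": [0, 0, 0]},
    {"fingers": 55, "delta_pos": [6.5, -3, 54], "angular": [0, 0, 0]},
    {"fingers": 50, "delta_pos": [6.5, -3, 54.5], "angular": [0, 0, 0]},
    {"fingers": 46, "delta_pos": [6.5, -3, 54.5], "angular": [0, 0, 0]},
    {"fingers": 42, "delta_pos": [6.5, -3, 54.5], "angular": [0, 0, 0]},
    {"fingers": 35, "delta_pos": [6.5, -3, 54.5], "angular": [0, 0, 0]},
  ],
)

```text
clock: 12.2
tool_pos: [0.5571, -0.1835, 0.0562]
orientation: [-180.0, -0.1, -16.0]
force: [0.3, 0.6, 1.2]
opening: 0.0418
gripper_force: 29.8
```

Emit:
apply_moves(
  deltas=[
    {"fingers": 30, "delta_pos": [0, 0, 0], "angular": [0, 0, 0]},
    {"fingers": 30, "delta_pos": [0, 0, 0], "angular": [0, 0, 0]},
    {"fingers": 30, "delta_pos": [0, 0, 0], "angular": [0, 0, 0]},
    {"fingers": 30, "delta_pos": [0, 0, 0], "angular": [0, 0, 0]},
  ],
)

```text
clock: 12.6
tool_pos: [0.5571, -0.1835, 0.0561]
orientation: [-180.0, -0.0, -16.0]
force: [-0.7, 1.4, 5.9]
opening: 0.0418
gripper_force: 29.8
```

```bash
python3 -c "
from h import *
o=ctrl.get_obs();print(o['tool_pos'],o['opening'],o['gripper_force'],delta([.504,.003,.105],-10.3))"
```

```text
[ 0.55706283 -0.18352515  0.05608216] 0.041795895220247174 29.776387810707092 ([-102.4, -164.7, -49.0], [[0.0, -0.0, -5.7], [-0.1, -0.0, 174.3]])
```

Emit:
apply_moves(
  deltas=[
    {"fingers": 30, "delta_pos": [0, 0, -6], "angular": [0, 0, 0]},
    {"fingers": 30, "delta_pos": [0, 0, -18], "angular": [0, 0, 0]},
    {"fingers": 30, "delta_pos": [0, 0, -34], "angular": [0, 0, 0]},
    {"fingers": 30, "delta_pos": [-4, -6, -46], "angular": [0, 0, -1]},
    {"fingers": 30, "delta_pos": [-15, -25, -50], "angular": [0, 0, -2]},
    {"fingers": 30, "delta_pos": [-32, -52, -50], "angular": [0, 0, -3.5]},
    {"fingers": 30, "delta_pos": [-52, -84, -50], "angular": [0, 0, -5]},
    {"fingers": 30, "delta_pos": [-71, -115, -50], "angular": [0, 0, -5.7]},
    {"fingers": 30, "delta_pos": [-88, -142, -50], "angular": [0, 0, -5.7]},
    {"fingers": 30, "delta_pos": [-99, -159, -50], "angular": [0, 0, -5.7]},
  ],
)

```text
clock: 13.6
tool_pos: [0.5046, -0.0013, 0.1063]
orientation: [-180.0, -0.0, -10.2]
force: [0.4, -0.4, -1.5]
opening: 0.0415
gripper_force: 29.8
```

Emit:
apply_moves(
  deltas=[
    {"fingers": 30, "delta_pos": [-3, -4.5, 0], "angular": [0, 0, 0]},
    {"fingers": 30, "delta_pos": [-3, -4.5, 0], "angular": [0, 0, 0]},
    {"fingers": 30, "delta_pos": [-3, -4.5, 0], "angular": [0, 0, 0]},
  ],
)

```text
clock: 13.9
tool_pos: [0.5034, 0.0014, 0.1059]
orientation: [-180.0, -0.0, -10.3]
force: [0.5, -1.2, -1.1]
opening: 0.0417
gripper_force: 29.8
```

```bash
python3 -c "
from h import *
o=ctrl.get_obs();print(o['tool_pos'],o['opening'],o['gripper_force'],o['force'],delta([.504,.003,.013],-10.3))"
python3 look.py scene g4.png .504 .003 .04 56
```

```text
[0.50340818 0.00141259 0.10585643] 0.04167820801124283 29.780232310295105 [ 0.52146111 -1.21337869 -1.14458092] ([0.3, -1.7, 92.9], [[-0.0, -0.0, 0.0], [0.0, -0.0, -180.0]])
crop origin 184 138 scale 5
```

View pics/g4.png

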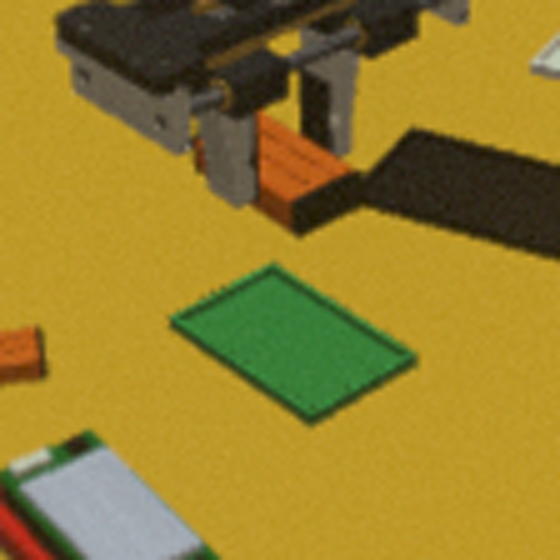

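The battery is held level and lined up above the green tray (crop (292,345)).

Emit:
apply_moves(
  deltas=[
    {"fingers": 30, "delta_pos": [0.3, -1, 8], "angular": [0, 0, 0]},
    {"fingers": 30, "delta_pos": [0.3, -1, 25], "angular": [0, 0, 0]},
    {"fingers": 30, "delta_pos": [0.3, -1, 46], "angular": [0, 0, 0]},
    {"fingers": 30, "delta_pos": [0.3, -1, 65], "angular": [0, 0, 0]},
    {"fingers": 30, "delta_pos": [0.3, -1, 78], "angular": [0, 0, 0]},
    {"fingers": 30, "delta_pos": [0.3, -1, 85], "angular": [0, 0, 0]},
    {"fingers": 30, "delta_pos": [0.3, -1, 88], "angular": [0, 0, 0]},
    {"fingers": 30, "delta_pos": [0.3, -1, 90], "angular": [0, 0, 0]},
    {"fingers": 30, "delta_pos": [0.3, -1, 91], "angular": [0, 0, 0]},
    {"fingers": 30, "delta_pos": [0.3, -1, 91.5], "angular": [0, 0, 0]},
  ],
)

```text
clock: 14.95
tool_pos: [0.5041, 0.0027, 0.0145]
orientation: [-180.0, -0.0, -10.3]
force: [-0.4, 0.4, -1.3]
opening: 0.0418
gripper_force: 29.8
```

Emit:
apply_moves(
  deltas=[
    {"fingers": 30, "delta_pos": [0, 0, 0.3], "angular": [0, 0, 0]},
    {"fingers": 30, "delta_pos": [0, 0, 0.6], "angular": [0, 0, 0]},
    {"fingers": 30, "delta_pos": [0, 0, 0.6], "angular": [0, 0, 0]},
    {"fingers": 30, "delta_pos": [0, 0, 0.6], "angular": [0, 0, 0]},
  ],
)

```text
clock: 15.35
tool_pos: [0.5038, 0.0026, 0.0136]
orientation: [-180.0, -0.0, -10.3]
force: [-0.2, 0.5, -2.4]
opening: 0.042
gripper_force: 29.8
```

Emit:
apply_moves(
  deltas=[
    {"fingers": 30, "delta_pos": [0, 0, 0.3], "angular": [0, 0, 0]},
    {"fingers": 30, "delta_pos": [0, 0, 0.6], "angular": [0, 0, 0]},
    {"fingers": 30, "delta_pos": [0, 0, 0.7], "angular": [0, 0, 0]},
    {"fingers": 30, "delta_pos": [0, 0, 0.7], "angular": [0, 0, 0]},
  ],
)

```text
clock: 15.75
tool_pos: [0.5039, 0.0026, 0.0131]
orientation: [-180.0, -0.0, -10.3]
force: [-2.5, 0.3, 4.8]
opening: 0.0413
gripper_force: 29.8
```

Emit:
apply_moves(
  deltas=[
    {"fingers": 30, "delta_pos": [0, 0, 0.3], "angular": [0, 0, 0]},
    {"fingers": 30, "delta_pos": [0, 0, 0.3], "angular": [0, 0, 0]},
    {"fingers": 30, "delta_pos": [0, 0, 0.3], "angular": [0, 0, 0]},
  ],
)

```text
clock: 16.05
tool_pos: [0.5039, 0.0026, 0.0131]
orientation: [-180.0, -0.0, -10.3]
force: [-4.5, 0.7, 10.4]
opening: 0.0421
gripper_force: 29.8
```

Emit:
apply_moves(
  deltas=[
    {"fingers": 48, "delta_pos": [0, 0, -0.7], "angular": [0, 0, 0]},
    {"fingers": 60, "delta_pos": [0, 0, -0.7], "angular": [0, 0, 0]},
    {"fingers": 60, "delta_pos": [0, 0, -0.7], "angular": [0, 0, 0]},
    {"fingers": 60, "delta_pos": [0, 0, -0.7], "angular": [0, 0, 0]},
    {"fingers": 80, "delta_pos": [0, 0, -10], "angular": [0, 0, 0]},
    {"fingers": 87, "delta_pos": [0, 0, -30], "angular": [0, 0, 0]},
    {"fingers": 87, "delta_pos": [0, 0, -60], "angular": [0, 0, 0]},
    {"fingers": 87, "delta_pos": [0, 0, -85], "angular": [0, 0, 0]},
    {"fingers": 87, "delta_pos": [0, 0, -95], "angular": [0, 0, 0]},
    {"fingers": 87, "delta_pos": [0, 0, -95], "angular": [0, 0, 0]},
  ],
)

```text
clock: 17.05
tool_pos: [0.5048, 0.0029, 0.1092]
orientation: [-179.9, -0.2, -10.3]
force: [-0.1, -0.2, -0.7]
opening: 0.0867
gripper_force: 0.0
```

Run:
```python
from h import *
sc=ctrl.snapshot('scene'); np.save('scene.npy',sc)
im=ctrl.snapshot('top'); np.save('top.npy',im)
a=cv2.resize(im[165:240,285:350][:,:,::-1],None,fx=5,fy=5,interpolation=cv2.INTER_CUBIC)
u,v=proj('scene',[.53,-.07,.02])[0].astype(int)
b=cv2.resize(sc[v-50:v+50,u-50:u+50][:,:,::-1],None,fx=4,fy=4,interpolation=cv2.INTER_CUBIC)
c=np.zeros((400,740,3),np.uint8); c[:375,:325]=a; c[:,335:735]=b; cv2.imwrite('pics/t5.png',c)
hsv=cv2.cvtColor(im,cv2.COLOR_RGB2HSV); h,s,val=[hsv[:,:,i].astype(int) for i in range(3)]
w=np.zeros(im.shape[:2],bool); w[165:240,285:350]=1
red=((h<8)|(h>172))&(s>120)
lab=cv2.cvtColor(im,cv2.COLOR_RGB2LAB).astype(float); lb=np.median(lab[230:260,80:200].reshape(-1,3),0)
m=cv2.morphologyEx((w&(h>35)&(h<90)&(s>60)).astype(np.uint8),cv2.MORPH_CLOSE,np.ones((9,9)))
print('green',m.sum(),rect(m,'top',.042))
g=cv2.morphologyEx((w&(s<70)&(val>60)).astype(np.uint8),cv2.MORPH_OPEN,np.ones((3,3)))
print('shield',g.sum(),rect(g,'top',.046))
print(delta([.555,-.18,.09],-16))
```

```text
green 376 (0.5529146728515625, -0.18194953918457032, 119.28377685546874, 52.969346618652345, -16.26087188720703)
shield 591 (0.5534580688476562, -0.18211875915527342, 83.56895599365234, 46.60370788574219, -16.233795166015625)
([83.7, 170.3, 16.9], [[-0.0, 0.0, 5.7], [-0.0, -0.0, -174.3]])
```

View pics/t5.png

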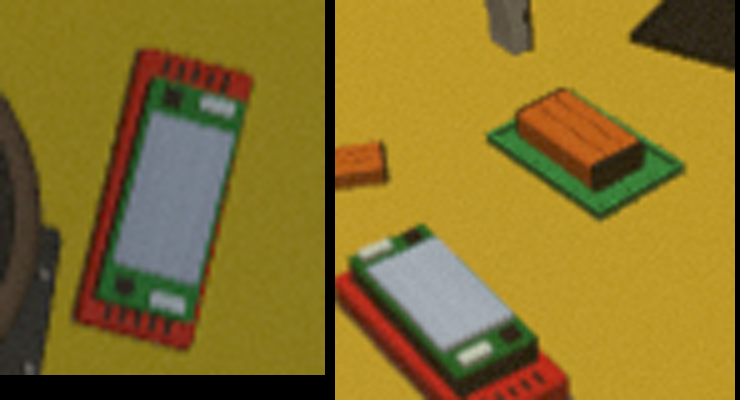

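The battery lies flat in the green tray (crop (580,140)). The board is measured twice, from the green outline and the shield, and both agree on (0.553,−0.182), yaw −16.2.

Emit:
apply_moves(
  deltas=[
    {"fingers": 87, "delta_pos": [4, 9, 0], "angular": [0, 0, 1]},
    {"fingers": 87, "delta_pos": [14, 28, 0], "angular": [0, 0, 2]},
    {"fingers": 87, "delta_pos": [28, 58, 0], "angular": [0, 0, 4]},
    {"fingers": 87, "delta_pos": [43, 90, 5], "angular": [0, 0, 5.9]},
    {"fingers": 87, "delta_pos": [58, 120, 10], "angular": [0, 0, 5.9]},
    {"fingers": 87, "delta_pos": [70, 147, 14], "angular": [0, 0, 5.9]},
    {"fingers": 87, "delta_pos": [79, 164, 17], "angular": [0, 0, 5.9]},
    {"fingers": 87, "delta_pos": [81.5, 171.5, 20], "angular": [0, 0, 5.9]},
    {"fingers": 87, "delta_pos": [81.5, 171.5, 20], "angular": [0, 0, 5.9]},
    {"fingers": 87, "delta_pos": [81.5, 171.5, 20], "angular": [0, 0, 5.9]},
  ],
)

```text
clock: 18.15
tool_pos: [0.5526, -0.1806, 0.0867]
orientation: [180.0, 0.1, -16.3]
force: [0.3, 0.8, -0.2]
opening: 0.0866
gripper_force: 0.0
```

```bash
python3 -c "
from h import *
print(delta([.5532,-.182,.031],-16.2))"
```

```text
([1.1, 1.2, 55.7], [[0.0, 0.1, -0.1], [0.1, -0.0, 179.9]])
```

Emit:
apply_moves(
  deltas=[
    {"fingers": 87, "delta_pos": [1, 1, 8], "angular": [0, 0, 0]},
    {"fingers": 87, "delta_pos": [1, 1, 22], "angular": [0, 0, 0]},
    {"fingers": 87, "delta_pos": [1, 1, 38], "angular": [0, 0, 0]},
    {"fingers": 80, "delta_pos": [1, 1, 49], "angular": [0, 0, 0]},
    {"fingers": 70, "delta_pos": [1, 1, 54], "angular": [0, 0, 0]},
    {"fingers": 62, "delta_pos": [1, 1, 56], "angular": [0, 0, 0]},
    {"fingers": 57, "delta_pos": [1, 1, 56], "angular": [0, 0, 0]},
    {"fingers": 54, "delta_pos": [1, 1, 56], "angular": [0, 0, 0]},
    {"fingers": 54, "delta_pos": [1, 1, 56], "angular": [0, 0, 0]},
  ],
)

```text
clock: 19.05
tool_pos: [0.5543, -0.182, 0.032]
orientation: [-180.0, -0.1, -16.2]
force: [-0.2, -0.0, 0.1]
opening: 0.0545
gripper_force: 0.0
```

```bash
python3 -c "
from h import *
o=ctrl.get_obs();print(o['tool_pos'],o['opening'],o['force'],delta([.5532,-.182,.031],-16.2))"
```

```text
[ 0.55428382 -0.1820324   0.03203757] 0.05453877944877477 [-0.21827646 -0.0466635   0.13224404] ([-1.1, 0.3, 1.0], [[-0.0, -0.1, -0.0], [-0.1, 0.0, 180.0]])
```

Emit:
apply_moves(
  deltas=[
    {"fingers": 54, "delta_pos": [0, 0, 1], "angular": [0, 0, 0]},
    {"fingers": 50, "delta_pos": [0, 0, 1], "angular": [0, 0, 0]},
    {"fingers": 45, "delta_pos": [0, 0, 1], "angular": [0, 0, 0]},
    {"fingers": 40, "delta_pos": [0, 0, 1], "angular": [0, 0, 0]},
    {"fingers": 40, "delta_pos": [0, 0, 1], "angular": [0, 0, 0]},
    {"fingers": 40, "delta_pos": [0, 0, 1], "angular": [0, 0, 0]},
    {"fingers": 40, "delta_pos": [0, 0, 1], "angular": [0, 0, 0]},
  ],
)

```text
clock: 19.75
tool_pos: [0.554, -0.182, 0.0306]
orientation: [-180.0, -0.0, -16.2]
force: [0.2, 0.6, 2.6]
opening: 0.0495
gripper_force: 30.0
```

```bash
python3 -c "
from h import *
o=ctrl.get_obs();print(o['tool_pos'],o['opening'],o['gripper_force'],o['force'],delta([.512,.176,.10],9.5))"
```

```text
[ 0.55400764 -0.18199189  0.03060903] 0.04952470041885147 29.99976821243763 [0.17665057 0.61142564 2.60377064] ([-140.3, -332.0, -69.4], [[0.0, -0.0, -25.7], [-0.0, -0.0, 154.3]])
```

Emit:
apply_moves(
  deltas=[
    {"fingers": 40, "delta_pos": [0, 0, -6], "angular": [0, 0, 0]},
    {"fingers": 40, "delta_pos": [0, 0, -18], "angular": [0, 0, 0]},
    {"fingers": 40, "delta_pos": [0, 0, -36], "angular": [0, 0, 0]},
    {"fingers": 40, "delta_pos": [-2, -4, -54], "angular": [0, 0, -1]},
    {"fingers": 40, "delta_pos": [-9, -20, -66], "angular": [0, 0, -3]},
    {"fingers": 40, "delta_pos": [-19, -44, -70], "angular": [0, 0, -6]},
    {"fingers": 40, "delta_pos": [-31, -74, -70], "angular": [0, 0, -9]},
    {"fingers": 40, "delta_pos": [-44, -104, -70], "angular": [0, 0, -12]},
    {"fingers": 40, "delta_pos": [-57, -134, -70], "angular": [0, 0, -15]},
    {"fingers": 40, "delta_pos": [-70, -164, -70], "angular": [0, 0, -18]},
  ],
)

```text
clock: 20.75
tool_pos: [0.5323, -0.0038, 0.1015]
orientation: [-180.0, -0.0, 1.9]
force: [0.7, -0.4, -0.8]
opening: 0.0495
gripper_force: 30.0
```

```bash
python3 -c "
from h import *
o=ctrl.get_obs();print(o['tool_pos'],o['opening'],o['gripper_force'],o['force'],delta([.512,.176,.10],9.5))"
```

```text
[ 0.53232616 -0.00376042  0.10147291] 0.049504119253135415 29.99872215092182 [ 0.68498328 -0.39176863 -0.76488209] ([-14.4, -180.3, 1.5], [[-0.0, -0.1, -7.6], [-0.1, 0.0, 172.4]])
```

Emit:
apply_moves(
  deltas=[
    {"fingers": 40, "delta_pos": [-3, -30, 0], "angular": [0, 0, -2]},
    {"fingers": 40, "delta_pos": [-6, -60, 0], "angular": [0, 0, -4]},
    {"fingers": 40, "delta_pos": [-8, -90, 0], "angular": [0, 0, -6]},
    {"fingers": 40, "delta_pos": [-10, -120, 0], "angular": [0, 0, -7.5]},
    {"fingers": 40, "delta_pos": [-12, -146, 0], "angular": [0, 0, -7.5]},
    {"fingers": 40, "delta_pos": [-14, -165, 0], "angular": [0, 0, -7.5]},
    {"fingers": 40, "delta_pos": [-14.5, -175, 0], "angular": [0, 0, -7.5]},
    {"fingers": 40, "delta_pos": [-14.5, -179, 0], "angular": [0, 0, -7.5]},
    {"fingers": 40, "delta_pos": [-14.5, -179, 0], "angular": [0, 0, -7.5]},
    {"fingers": 40, "delta_pos": [-14.5, -179, 0], "angular": [0, 0, -7.5]},
  ],
)

```text
clock: 21.75
tool_pos: [0.5124, 0.1727, 0.1005]
orientation: [180.0, 0.0, 9.2]
force: [-0.5, -0.7, -1.0]
opening: 0.0497
gripper_force: 30.0
```

```bash
python3 look.py scene g6.png .512 .176 .04 56; python3 -c "
from h import *
o=ctrl.get_obs();print(o['tool_pos'],o['opening'],o['gripper_force'],o['force'],delta([.512,.176,.0096],9.5))"
```

```text
crop origin 226 109 scale 5
[0.51245665 0.17265213 0.10049941] 0.049425188887378 29.99993070960045 [ 0.15129101  1.05191757 -1.52198303] ([0.1, -3.4, 90.9], [[0.0, 0.0, -0.3], [0.0, -0.0, 179.7]])
```

View pics/g6.png

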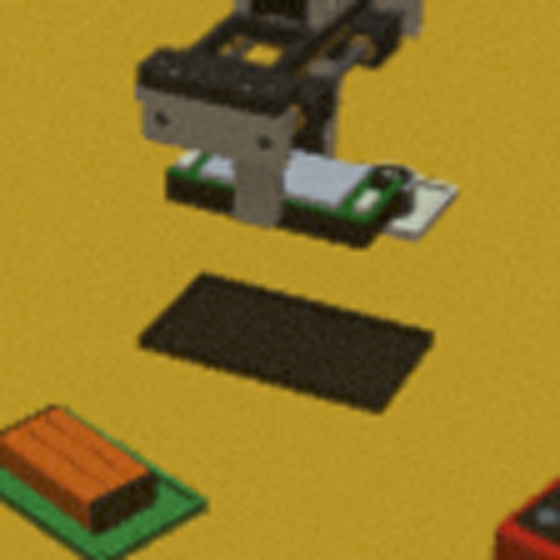

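The board is level and parallel above the black tray (crop (287,340)).

Emit:
apply_moves(
  deltas=[
    {"fingers": 40, "delta_pos": [0, -3, 8], "angular": [0, 0, -0.3]},
    {"fingers": 40, "delta_pos": [0, -3, 25], "angular": [0, 0, -0.3]},
    {"fingers": 40, "delta_pos": [0, -3, 46], "angular": [0, 0, -0.3]},
    {"fingers": 40, "delta_pos": [0, -3, 65], "angular": [0, 0, -0.3]},
    {"fingers": 40, "delta_pos": [0, -3, 77], "angular": [0, 0, -0.3]},
    {"fingers": 40, "delta_pos": [0, -3, 83], "angular": [0, 0, -0.3]},
    {"fingers": 40, "delta_pos": [0, -3, 86], "angular": [0, 0, -0.3]},
    {"fingers": 40, "delta_pos": [0, -3, 88], "angular": [0, 0, -0.3]},
    {"fingers": 40, "delta_pos": [0, -3, 89], "angular": [0, 0, -0.3]},
    {"fingers": 40, "delta_pos": [0, -3, 89.5], "angular": [0, 0, -0.3]},
  ],
)

```text
clock: 22.8
tool_pos: [0.5123, 0.1767, 0.0115]
orientation: [-180.0, -0.1, 9.6]
force: [-0.4, -0.1, -1.4]
opening: 0.0499
gripper_force: 30.0
```

Emit:
apply_moves(
  deltas=[
    {"fingers": 40, "delta_pos": [0, 0, 0.3], "angular": [0, 0, 0]},
    {"fingers": 40, "delta_pos": [0, 0, 0.6], "angular": [0, 0, 0]},
    {"fingers": 40, "delta_pos": [0, 0, 0.6], "angular": [0, 0, 0]},
    {"fingers": 40, "delta_pos": [0, 0, 0.6], "angular": [0, 0, 0]},
  ],
)

```text
clock: 23.2
tool_pos: [0.512, 0.1765, 0.0105]
orientation: [-180.0, -0.0, 9.6]
force: [0.1, 0.3, -1.2]
opening: 0.0493
gripper_force: 30.0
```

Emit:
apply_moves(
  deltas=[
    {"fingers": 40, "delta_pos": [0, 0, 0.3], "angular": [0, 0, 0]},
    {"fingers": 40, "delta_pos": [0, 0, 0.6], "angular": [0, 0, 0]},
    {"fingers": 40, "delta_pos": [0, 0, 0.7], "angular": [0, 0, 0]},
    {"fingers": 40, "delta_pos": [0, 0, 0.7], "angular": [0, 0, 0]},
  ],
)

```text
clock: 23.6
tool_pos: [0.512, 0.1764, 0.0096]
orientation: [180.0, 0.0, 9.6]
force: [-0.4, -0.2, -1.4]
opening: 0.0492
gripper_force: 30.0
```

Emit:
apply_moves(
  deltas=[
    {"fingers": 40, "delta_pos": [0, 0, 0.3], "angular": [0, 0, 0]},
    {"fingers": 40, "delta_pos": [0, 0, 0.4], "angular": [0, 0, 0]},
    {"fingers": 40, "delta_pos": [0, 0, 0.4], "angular": [0, 0, 0]},
  ],
)

```text
clock: 23.9
tool_pos: [0.512, 0.1764, 0.0096]
orientation: [-180.0, -0.0, 9.6]
force: [-2.9, -0.0, 5.1]
opening: 0.0496
gripper_force: 30.0
```

Emit:
apply_moves(
  deltas=[
    {"fingers": 55, "delta_pos": [0, 0, -0.4], "angular": [0, 0, 0]},
    {"fingers": 62, "delta_pos": [0, 0, -0.4], "angular": [0, 0, 0]},
    {"fingers": 62, "delta_pos": [0, 0, -0.4], "angular": [0, 0, 0]},
    {"fingers": 62, "delta_pos": [0, 0, -0.4], "angular": [0, 0, 0]},
    {"fingers": 80, "delta_pos": [0, 0, -10], "angular": [0, 0, 0]},
    {"fingers": 87, "delta_pos": [0, 0, -30], "angular": [0, 0, 0]},
    {"fingers": 87, "delta_pos": [0, 0, -60], "angular": [0, 0, 0]},
    {"fingers": 87, "delta_pos": [0, 0, -85], "angular": [0, 0, 0]},
    {"fingers": 87, "delta_pos": [0, 0, -90], "angular": [0, 0, 0]},
    {"fingers": 87, "delta_pos": [0, 0, -90], "angular": [0, 0, 0]},
  ],
)

```text
clock: 24.9
tool_pos: [0.5126, 0.1769, 0.1008]
orientation: [-179.9, -0.1, 9.6]
force: [0.3, 0.2, -1.7]
opening: 0.0869
gripper_force: 0.0
```

Run:
```python
from h import *
sc=ctrl.snapshot('scene'); np.save('scene.npy',sc)
im=ctrl.snapshot('top'); np.save('top.npy',im)
a=cv2.resize(im[165:240,285:350][:,:,::-1],None,fx=5,fy=5,interpolation=cv2.INTER_CUBIC)
u,v=proj('scene',[.512,.176,.02])[0].astype(int)
b=cv2.resize(sc[v-50:v+50,u-50:u+50][:,:,::-1],None,fx=4,fy=4,interpolation=cv2.INTER_CUBIC)
c=np.zeros((400,740,3),np.uint8); c[:375,:325]=a; c[:,335:735]=b; cv2.imwrite('pics/t7.png',c)
hsv=cv2.cvtColor(im,cv2.COLOR_RGB2HSV); h,s,val=[hsv[:,:,i].astype(int) for i in range(3)]
w=np.zeros(im.shape[:2],bool); w[165:240,285:350]=1
for vt in(60,75,90):
    m=cv2.morphologyEx((w&((h<9)|(h>170))&(s>120)&(val>vt)).astype(np.uint8),cv2.MORPH_CLOSE,np.ones((7,7)))
    print('red',m.sum(),np.round(rect(m,'top',.024),4))
print(delta([.553,-.182,.09],-16))
```

```text
red 1298 [  0.556   -0.1825 149.8756  63.1056 -15.0541]
red 1298 [  0.556   -0.1825 149.8756  63.1056 -15.0541]
red 1290 [  0.5559  -0.1825 149.8018  62.7796 -14.7981]
([-18.6, 360.1, 8.9], [[0.0, 0.0, 25.6], [-0.0, 0.0, -154.4]])
```

View pics/t7.png

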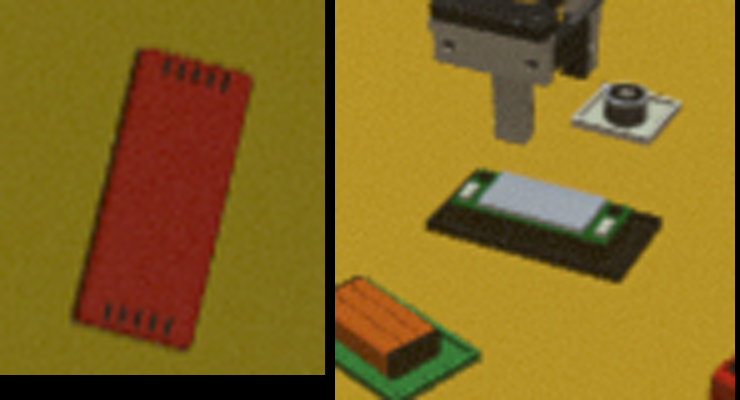

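The board lies in the black tray (crop (545,215)). The cover measures 150×63 mm at (0.556,−0.1825), yaw −15, which is the right size.

Emit:
apply_moves(
  deltas=[
    {"fingers": 87, "delta_pos": [0, 12, 0], "angular": [0, 0, 2]},
    {"fingers": 87, "delta_pos": [-1, 36, 0], "angular": [0, 0, 5]},
    {"fingers": 87, "delta_pos": [-3, 70, 0], "angular": [0, 0, 9]},
    {"fingers": 87, "delta_pos": [-5, 106, 0], "angular": [0, 0, 13]},
    {"fingers": 87, "delta_pos": [-7, 142, 0], "angular": [0, 0, 17]},
    {"fingers": 87, "delta_pos": [-9, 178, 0], "angular": [0, 0, 21]},
    {"fingers": 87, "delta_pos": [-11, 214, 0], "angular": [0, 0, 24.6]},
    {"fingers": 87, "delta_pos": [-13, 250, 0], "angular": [0, 0, 24.6]},
    {"fingers": 87, "delta_pos": [-14, 286, 5], "angular": [0, 0, 24.6]},
    {"fingers": 87, "delta_pos": [-15, 320, 9], "angular": [0, 0, 24.6]},
  ],
)

```text
clock: 26.0
tool_pos: [0.5496, -0.1437, 0.0891]
orientation: [180.0, 0.1, -15.1]
force: [0.0, 0.8, 0.3]
opening: 0.0872
gripper_force: 0.0
```

```bash
python3 -c "
from h import *
print(delta([.556,-.1825,.07],-15))"
```

```text
([16.4, 35.7, 19.1], [[0.0, 0.1, -0.1], [0.2, -0.0, 179.9]])
```

Emit:
apply_moves(
  deltas=[
    {"fingers": 87, "delta_pos": [8, 18, 5], "angular": [0, 0, 0]},
    {"fingers": 87, "delta_pos": [15, 33, 12], "angular": [0, 0, 0]},
    {"fingers": 87, "delta_pos": [16.4, 35.7, 18], "angular": [0, 0, 0]},
    {"fingers": 87, "delta_pos": [16.4, 35.7, 19], "angular": [0, 0, 0]},
    {"fingers": 87, "delta_pos": [16.4, 35.7, 19], "angular": [0, 0, 0]},
  ],
)

```text
clock: 26.5
tool_pos: [0.5566, -0.1798, 0.0707]
orientation: [180.0, 0.1, -15.0]
force: [0.1, -0.2, -0.0]
opening: 0.0871
gripper_force: 0.0
```

```bash
python3 -c "
from h import *
print(delta([.556,-.1825,.0070],-15))"
```

```text
([0.2, 2.8, 63.7], [[0.0, 0.1, -0.0], [0.1, -0.0, 180.0]])
```

Emit:
apply_moves(
  deltas=[
    {"fingers": 87, "delta_pos": [0, 2, 6], "angular": [0, 0, 0]},
    {"fingers": 87, "delta_pos": [0, 2, 20], "angular": [0, 0, 0]},
    {"fingers": 87, "delta_pos": [0, 2, 36], "angular": [0, 0, 0]},
    {"fingers": 87, "delta_pos": [0, 2, 50], "angular": [0, 0, 0]},
    {"fingers": 87, "delta_pos": [0, 2, 58], "angular": [0, 0, 0]},
    {"fingers": 80, "delta_pos": [0, 2, 62], "angular": [0, 0, 0]},
    {"fingers": 72, "delta_pos": [0, 2, 63.5], "angular": [0, 0, 0]},
    {"fingers": 66, "delta_pos": [0, 2, 63.5], "angular": [0, 0, 0]},
    {"fingers": 66, "delta_pos": [0, 2, 63.5], "angular": [0, 0, 0]},
  ],
)

```text
clock: 27.4
tool_pos: [0.5569, -0.1823, 0.0084]
orientation: [-180.0, -0.1, -15.0]
force: [-0.7, 0.0, 0.1]
opening: 0.067
gripper_force: 0.0
```

Emit:
apply_moves(
  deltas=[
    {"fingers": 60, "delta_pos": [0, 0, 0.5], "angular": [0, 0, 0]},
    {"fingers": 50, "delta_pos": [0, 0, 0.5], "angular": [0, 0, 0]},
    {"fingers": 50, "delta_pos": [0, 0, 0.5], "angular": [0, 0, 0]},
    {"fingers": 50, "delta_pos": [0, 0, 0.5], "angular": [0, 0, 0]},
    {"fingers": 50, "delta_pos": [0, 0, 0.5], "angular": [0, 0, 0]},
    {"fingers": 50, "delta_pos": [0, 0, 0.5], "angular": [0, 0, 0]},
  ],
)

```text
clock: 28.0
tool_pos: [0.5569, -0.1823, 0.0078]
orientation: [-180.0, -0.1, -15.0]
force: [-0.4, 1.8, 5.7]
opening: 0.0619
gripper_force: 30.0
```

```bash
python3 -c "
from h import *
o=ctrl.get_obs();print(o['tool_pos'],o['opening'],o['gripper_force'],o['force'],delta([.511,-.355,.09],-2.6))"
```

```text
[ 0.55692208 -0.18227473  0.00775561] 0.06189364499361553 30.001098811626434 [-0.37353064  1.82856232  5.71697369] ([0.5, 178.7, -82.3], [[-0.0, -0.1, -12.4], [-0.1, 0.0, 167.6]])
```

Emit:
apply_moves(
  deltas=[
    {"fingers": 50, "delta_pos": [0, 0, -6], "angular": [0, 0, 0]},
    {"fingers": 50, "delta_pos": [0, 0, -18], "angular": [0, 0, 0]},
    {"fingers": 50, "delta_pos": [0, 0, -36], "angular": [0, 0, 0]},
    {"fingers": 50, "delta_pos": [0, 6, -54], "angular": [0, 0, -1]},
    {"fingers": 50, "delta_pos": [0, 24, -70], "angular": [0, 0, -3]},
    {"fingers": 50, "delta_pos": [0, 52, -80], "angular": [0, 0, -6]},
    {"fingers": 50, "delta_pos": [0, 84, -82], "angular": [0, 0, -9]},
    {"fingers": 50, "delta_pos": [0, 116, -82], "angular": [0, 0, -12.4]},
    {"fingers": 50, "delta_pos": [0, 146, -82], "angular": [0, 0, -12.4]},
    {"fingers": 50, "delta_pos": [0, 168, -82], "angular": [0, 0, -12.4]},
  ],
)

```text
clock: 29.0
tool_pos: [0.5121, -0.346, 0.0899]
orientation: [-180.0, 0.0, -2.7]
force: [0.0, -0.2, -2.8]
opening: 0.0621
gripper_force: 30.0
```

Emit:
apply_moves(
  deltas=[
    {"fingers": 50, "delta_pos": [-1, 8, 0], "angular": [0, 0, 0]},
    {"fingers": 50, "delta_pos": [-2, 10, 0], "angular": [0, 0, 0]},
    {"fingers": 50, "delta_pos": [-2, 10, 0], "angular": [0, 0, 0]},
    {"fingers": 50, "delta_pos": [-2, 10, 0], "angular": [0, 0, 0]},
  ],
)

```text
clock: 29.4
tool_pos: [0.5107, -0.3536, 0.0894]
orientation: [-180.0, 0.0, -2.6]
force: [1.1, 0.1, -2.1]
opening: 0.0616
gripper_force: 30.0
```

```bash
python3 look.py scene g8.png .511 -.355 .04 70; python3 -c "
from h import *
o=ctrl.get_obs();print(o['tool_pos'],o['opening'],o['gripper_force'],o['force'],delta([.511,-.355,.0108],-2.6))"
```

```text
crop origin 59 210 scale 4
[ 0.51081507 -0.35355504  0.08941902] 0.06158871845660023 29.99963790178299 [ 0.04111815  0.46404531 -1.63475153] ([0.2, 1.4, 78.6], [[-0.0, -0.0, 0.0], [0.0, -0.0, -180.0]])
```

View pics/g8.png

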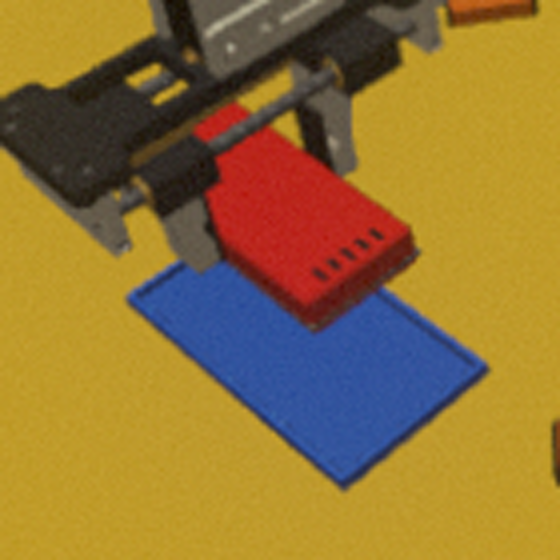

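The cover is level and parallel above the blue tray (crop (308,365)).

Emit:
apply_moves(
  deltas=[
    {"fingers": 50, "delta_pos": [0, 1, 8], "angular": [0, 0, 0]},
    {"fingers": 50, "delta_pos": [0, 1, 25], "angular": [0, 0, 0]},
    {"fingers": 50, "delta_pos": [0, 1, 44], "angular": [0, 0, 0]},
    {"fingers": 50, "delta_pos": [0, 1, 58], "angular": [0, 0, 0]},
    {"fingers": 50, "delta_pos": [0, 1, 68], "angular": [0, 0, 0]},
    {"fingers": 50, "delta_pos": [0, 1, 73], "angular": [0, 0, 0]},
    {"fingers": 50, "delta_pos": [0, 1, 75], "angular": [0, 0, 0]},
    {"fingers": 50, "delta_pos": [0, 1, 76.5], "angular": [0, 0, 0]},
    {"fingers": 50, "delta_pos": [0, 1, 77], "angular": [0, 0, 0]},
    {"fingers": 50, "delta_pos": [0, 1, 77], "angular": [0, 0, 0]},
  ],
)

```text
clock: 30.45
tool_pos: [0.5107, -0.3556, 0.0128]
orientation: [180.0, -0.0, -2.6]
force: [-0.1, 0.9, -2.5]
opening: 0.0619
gripper_force: 30.0
```

Emit:
apply_moves(
  deltas=[
    {"fingers": 50, "delta_pos": [0, 0, 0.3], "angular": [0, 0, 0]},
    {"fingers": 50, "delta_pos": [0, 0, 0.6], "angular": [0, 0, 0]},
    {"fingers": 50, "delta_pos": [0, 0, 0.9], "angular": [0, 0, 0]},
    {"fingers": 50, "delta_pos": [0, 0, 0.9], "angular": [0, 0, 0]},
  ],
)

```text
clock: 30.85
tool_pos: [0.5105, -0.3554, 0.0114]
orientation: [180.0, -0.0, -2.6]
force: [0.5, -0.4, -3.4]
opening: 0.0617
gripper_force: 30.0
```

Emit:
apply_moves(
  deltas=[
    {"fingers": 50, "delta_pos": [0, 0, 0.3], "angular": [0, 0, 0]},
    {"fingers": 50, "delta_pos": [0, 0, 0.6], "angular": [0, 0, 0]},
    {"fingers": 50, "delta_pos": [0, 0, 0.7], "angular": [0, 0, 0]},
    {"fingers": 50, "delta_pos": [0, 0, 0.7], "angular": [0, 0, 0]},
  ],
)

```text
clock: 31.25
tool_pos: [0.5105, -0.3554, 0.0108]
orientation: [180.0, -0.0, -2.6]
force: [0.1, 0.1, -0.5]
opening: 0.0618
gripper_force: 30.0
```

Emit:
apply_moves(
  deltas=[
    {"fingers": 50, "delta_pos": [0, 0, 0.3], "angular": [0, 0, 0]},
    {"fingers": 50, "delta_pos": [0, 0, 0.4], "angular": [0, 0, 0]},
    {"fingers": 50, "delta_pos": [0, 0, 0.4], "angular": [0, 0, 0]},
  ],
)

```text
clock: 31.55
tool_pos: [0.5105, -0.3554, 0.0108]
orientation: [180.0, -0.0, -2.6]
force: [-1.7, 0.7, 5.6]
opening: 0.0619
gripper_force: 30.0
```

Emit:
apply_moves(
  deltas=[
    {"fingers": 67, "delta_pos": [0, 0, -0.4], "angular": [0, 0, 0]},
    {"fingers": 74, "delta_pos": [0, 0, -0.4], "angular": [0, 0, 0]},
    {"fingers": 74, "delta_pos": [0, 0, -0.4], "angular": [0, 0, 0]},
    {"fingers": 74, "delta_pos": [0, 0, -0.4], "angular": [0, 0, 0]},
    {"fingers": 82, "delta_pos": [0, 0, -10], "angular": [0, 0, 0]},
    {"fingers": 87, "delta_pos": [0, 0, -30], "angular": [0, 0, 0]},
    {"fingers": 87, "delta_pos": [0, 0, -60], "angular": [0, 0, 0]},
    {"fingers": 87, "delta_pos": [0, 0, -90], "angular": [0, 0, 0]},
    {"fingers": 87, "delta_pos": [0, 0, -120], "angular": [0, 0, 0]},
    {"fingers": 87, "delta_pos": [0, 0, -125], "angular": [0, 0, 0]},
  ],
)

```text
clock: 32.55
tool_pos: [0.5126, -0.3565, 0.1404]
orientation: [179.8, -0.4, -2.6]
force: [1.3, -0.4, 0.1]
opening: 0.0871
gripper_force: 0.0
```

Emit:
apply_moves(
  deltas=[
    {"fingers": 87, "delta_pos": [0, -15, 0], "angular": [0, 0, 0]},
    {"fingers": 87, "delta_pos": [0, -45, 0], "angular": [0, 0, 0]},
    {"fingers": 87, "delta_pos": [0, -80, 0], "angular": [0, 0, 0]},
    {"fingers": 87, "delta_pos": [0, -115, 0], "angular": [0, 0, 0]},
    {"fingers": 87, "delta_pos": [0, -145, 0], "angular": [0, 0, 0]},
    {"fingers": 87, "delta_pos": [0, -155, 0], "angular": [0, 0, 0]},
    {"fingers": 87, "delta_pos": [0, -155, 0], "angular": [0, 0, 0]},
    {"fingers": 87, "delta_pos": [0, -155, 0], "angular": [0, 0, 0]},
  ],
)

```text
clock: 33.35
tool_pos: [0.5173, -0.2005, 0.1349]
orientation: [180.0, 0.0, -2.6]
force: [-0.9, 0.4, 0.2]
opening: 0.0871
gripper_force: 0.0
```

Run:
```python
from h import *
for n in("scene","top"):
    im=ctrl.snapshot(n); cv2.imwrite(f"pics/{n}9.png",cv2.resize(im[:,:,::-1],None,fx=1.5,fy=1.5,interpolation=cv2.INTER_CUBIC))
hsv=cv2.cvtColor(im,cv2.COLOR_RGB2HSV); h,s,val=[hsv[:,:,i].astype(int) for i in range(3)]
def win(x0,x1,y0,y1):
    m=np.zeros(im.shape[:2],bool); m[int(y0/1.5):int(y1/1.5),int(x0/1.5):int(x1/1.5)]=1; return m
o=lambda m:cv2.morphologyEx(m.astype(np.uint8),cv2.MORPH_OPEN,np.ones((3,3)))
print('shield',np.round(rect(o(win(230,310,275,390)&(s<70)&(val>60)),'top',.025),4))
print('batt',np.round(rect(o(win(335,405,295,380)&(h>7)&(h<18)&(s>120)),'top',.025),4))
print('cover',np.round(rect(o(win(535,610,270,395)&((h<9)|(h>170))&(s>120)),'top',.027),4))
```

```text
shield [ 0.5112  0.1742 83.3913 47.963   9.803 ]Traceback (most recent call last):
  File "<stdin>", line 9, in <module>
  File "h.py", line 14, in rect
    c=max(cv2.findContours(mask.astype(np.uint8),0,1)[0],key=cv2.contourArea)
ValueError: max() iterable argument is empty
```

View pics/scene9.png

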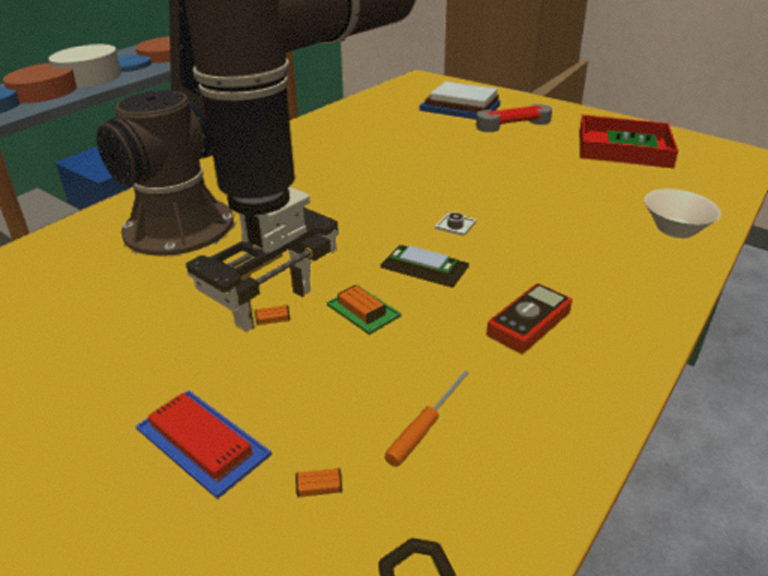

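View pics/top9.png

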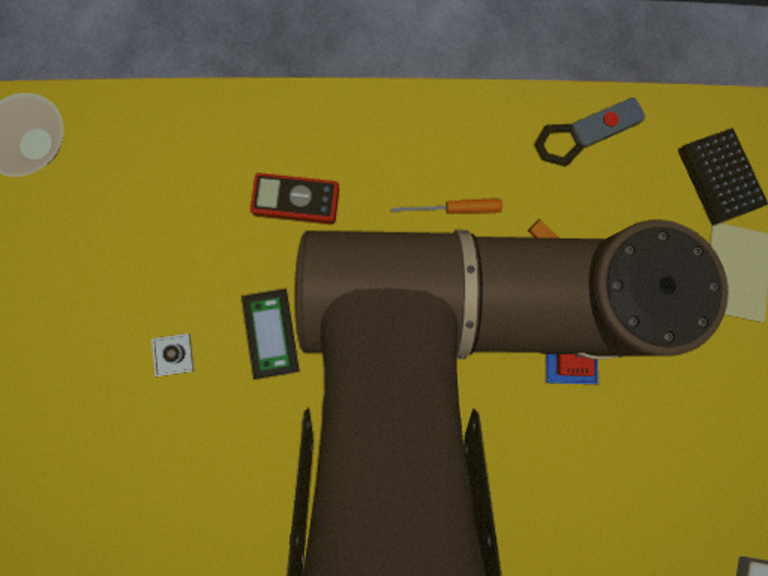

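All four parts lie flat in their trays: cover (203,437), battery (362,303), board (425,260) and speaker (456,222) in the scene view. The bystanders haven't moved and the arm is clear of everything.

```bash
python3 -c "
from plant import ctrl
print(ctrl.close_job())"
```

```text
the job is handed in; nothing more can be done
None
```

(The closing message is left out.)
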